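Clear the mixer fixture and hold its drive lever level above it

TASK

Using the orange scraper block, wipe the four red chips off the grey fixture plate into the blue tray on its side, and stand the scraper back on the bench. Then pick up the steel drive lever by its balance point and finish while holding it still and level above the fixture, hub over the brass post, tip over the rubber stud, with the hub's underside about 3 cm above the top of the post, so that I can fit a washer underneath. Do not touch the chips with the gripper or the lever, and leave the other lab ware where it is.

Things in the scene. Friction and masses are not known exactly. Their poses are not given: they have to be found in the camera images.
- fixture: Fixed grey base plate, 20 mm thick, on the bench; origin at the underside, z up. Plate: x -115 to +135, y -55 to +55 mm. The chips lie on it between the brass post (x -80) and the rubber stud (x +105), both at y 0. The catch tray is fixed along its +y side
- fixture_tray (a point): Centre of the inner floor (3 mm above the bench) of the open blue catch tray fixed along the +y side of the plate: in fixture axes x -75 to +95, y +55 to +127 mm; walls 3 mm thick, 14 mm high, so lower than the plate top (20 mm)
- fixture_post (a point): Centre of the top of the brass post, 12 mm diameter, 48 mm above the bench (28 above the plate), with a foot flange 22 mm wide, 6 mm high; axes as the fixture's
- fixture_stud (a point): Centre of the top of the black rubber stud, 24 mm diameter, 28 mm above the bench (8 above the plate), 185 mm from the post along the fixture's +x; axes as the fixture's
- scraper: Same scraper block as scraper_center, origin at the centre of its underside
- scraper_center (a point): Centre (30 mm above the underside) of the loose scraper block, 60 mm high, 120 g, standing on the bench: a black rubber foot 110 (x) x 34 (y) x 16 mm high and on it an orange grip 80 (x) x 24 (y) mm, from 16 to 60 mm up. x runs along the block
- lever: Same lever as lever_hub; origin at the underside directly below the balance point, 60 mm from the hub axis towards the tip
- lever_hub (a point): Hub centre, 17 mm above the underside, of the loose steel lever lying flat on the bench (0.45 to 0.65 kg). x points along the bar from hub to tip, z up. Bright hub: 50 mm diameter, 34 mm high, 18 mm bore. Dark bar: 18 mm wide (y), 6 to 28 mm above the underside. It balances on the bar 60 mm from the hub axis, not at mid-length
- lever_tip (a point): Axis of the lever's tip boss (24 mm diameter, 30 mm high), 17 mm above the underside, 185 mm from the hub axis
- chip0_center (a point): Centre of a loose red plastic chip, about 16 x 15 x 8 mm, 10 g, lying flat on the grey plate
- chip1_center (a point): Centre of a loose red plastic chip, about 16 x 15 x 8 mm, 10 g, lying flat on the grey plate
- chip2_center (a point): Centre of a loose red plastic chip, about 16 x 15 x 8 mm, 10 g, lying flat on the grey plate
- chip3_center (a point): Centre of a loose red plastic chip, about 16 x 15 x 8 mm, 10 g, lying flat on the grey plate
- tube_rack: Bystander: white rack with red-capped tubes, 75 x 200 mm, 85 mm high, origin under its centre; leave alone
- block_rack: Bystander: blue micro-tube rack, 90 x 130 x 40 mm, origin under its centre; leave alone
- bottle: Bystander: amber bottle, 56 mm diameter, 120 mm high, origin under its centre; leave alone
- jar: Bystander: clear jar with white cap, 52 mm diameter, 60 mm high, origin under its centre; leave alone
- tip_box: Bystander: orange pipette-tip box with clear lid, 85 x 120 x 70 mm, origin under its centre; leave alone
- beaker: Bystander: glass beaker, 66 mm diameter, 85 mm high, origin under its centre; leave alone
Things that resemble listed ones, but are neither listed nor needed, are in the scene too. Leave any green look-alike of the scraper alone.

How it is judged (in metres and radians):
On the way, in this order (a step that is already met when the one before it is completed fails the run):
1. all four chips lie in the blue tray while the scraper is held (x of chip0_center in the frame of fixture between -0.075 and 0.095 m and y of chip0_center in the frame of fixture between 0.053 and 0.127 m and z of each of chip0_center, chip1_center, chip2_center, chip3_center in the frame of fixture below 0.019 m and x of chip1_center in the frame of fixture between -0.075 and 0.095 m and y of chip1_center in the frame of fixture between 0.053 and 0.127 m and x of chip2_center in the frame of fixture between -0.075 and 0.095 m and y of chip2_center in the frame of fixture between 0.053 and 0.127 m and x of chip3_center in the frame of fixture between -0.075 and 0.095 m and y of chip3_center in the frame of fixture between 0.053 and 0.127 m and contact force between scraper and the fingers above 1 N), for 0.1 s.
2. the scraper stands released on the bench, off the fixture (angle between scraper_center's own z axis and vertical below 0.15 rad and height (world z) of scraper_center between 0.022 and 0.038 m and contact force between scraper and fixture below 0.1 N and contact force between scraper and the fingers below 0.1 N), for 0.1 s.
At the end, for the whole second after the job is handed in: Gripper holds the lever within 18 mm of its balance point, still, level within 5 deg, touching neither fixture nor scraper; hub within 12 mm of the post axis, tip within 18 mm of the stud axis, hub underside 10-50 mm above the post; chips in the tray; scraper upright on the bench, released (all of step 2 and contact force between lever and the fingers above 2 N and contact force between lever and fixture below 0.1 N and contact force between lever and scraper below 0.1 N and angle between lever_hub's own z axis and vertical below 0.09 rad and horizontal distance between lever_hub and fixture_post below 0.012 m and horizontal distance between lever_tip and fixture_stud below 0.018 m and z of lever_hub in the frame of fixture between 0.075 and 0.115 m and x of the grasp point in the frame of lever_hub between 0.042 and 0.078 m and linear speed of lever below 0.02 m/s and angular speed of lever below 0.1 rad/s and x of chip0_center in the frame of fixture between -0.075 and 0.095 m and y of chip0_center in the frame of fixture between 0.053 and 0.127 m and z of each of chip0_center, chip1_center, chip2_center, chip3_center in the frame of fixture below 0.019 m and x of chip1_center in the frame of fixture between -0.075 and 0.095 m and y of chip1_center in the frame of fixture between 0.053 and 0.127 m and x of chip2_center in the frame of fixture between -0.075 and 0.095 m and y of chip2_center in the frame of fixture between 0.053 and 0.127 m and x of chip3_center in the frame of fixture between -0.075 and 0.095 m and y of chip3_center in the frame of fixture between 0.053 and 0.127 m); the arm keeps its last pose, push and grip.
It fails at once if a chip is touched by the gripper, the arm or the lever (contact force between any of chip0, chip1, chip2, chip3 and the arm above 0.2 N or contact force between any of chip0, chip1, chip2, chip3 and the fingers above 0.2 N or contact force between any of chip0, chip1, chip2, chip3 and lever above 0.2 N).
It fails at once if the other lab ware is shifted or tipped (distance of any of tube_rack, block_rack, bottle, jar, tip_box, beaker from where it was at the start of the episode above 0.025 m or angle between any of tube_rack, block_rack, bottle, jar, tip_box, beaker's own z axis and vertical above 0.3 rad).
It also fails if it takes over 67 s, if anything falls off the work surface, if the arm or the gripper's body presses on something with over 40 N, if the wrist force passes 120 N, or if a joint passes its speed limit or range.

ROBOT

A 6-joint arm with a two-finger parallel gripper is mounted at the origin on the work surface. World frame = base frame: x ahead of the robot, y to its left, z up, the work surface at z = 0. Lengths are in m, angles in degrees, forces in N, time in s.
With the tool pointing down it reaches from about 0.35 to 0.875 m from the base axis. Payload 4.2 kg.
Tool frame: the origin (TCP) lies at the very end of the fingers, on their centre line; the grasp point (between the pads) lies 19 mm behind it; y points along the fingers, z is the direction in which the jaws open and shut, and the axes are right-handed (so a half turn about y gives the same grasp; the last joint's range is limited). The gripper opens to 87 mm and grips with 3 to 60 N. Pads are 19 mm wide; open, the fingers measure 117 mm over their backs; the gripper's body (75 mm by 190 mm) begins 51 mm behind the grasp point.
Start: joints at [-57.892, 22.042, 0.453, 0, -68.411, -14.817], TCP at [0.186, -0.597, 0.223] pointing down, gripper open.
Joint ranges: [-179.83, 179.83], [-69.29, 118.12], [-61.27, 80.66], [-181.25, 117.63], [-171.15, -9.14], [-177.46, 177.46]. Speed limits (degrees/s): [159.86, 159.86, 180, 180, 180, 180].

INTERFACE

Orientations are given as a 3x3 rotation matrix whose columns are the frame's x, y, z axes.
In Python, from station import r, eyes gives the robot as it stands.
- The arm moves only by the tool play_rows, never from a script. Its argument "deltas" is one flat list of numbers, 5 for each row, row after row: the closure in counts, from 0 (fully open) to 255 (shut), then the shift along the tool's x, y, z in mm, then the turn about the tool's y in rad. In form: [claw, tx, ty, tz, roll, claw, tx, ty, tz, roll, ...]. A call has exactly 10 rows; each row shifts and turns the commanded pose from where the row before left it, along the tool's axes as they then stand; what a row does not reach is not made up. A row lasts 1/10 s, in which the tool goes at most 50 mm and 8.59 degrees, less where a joint would pass 70% of its speed; a pose out of reach is approached as far as the arm can. A call is refused whole if a number of a shift passes 50 or a number of a turn 0.15, either way. A call with a gripper value outside its range is refused whole. The fingers move at their own pace and stop on an object; the grip force is fixed at half the most. Time passes only in rows, so rows that do not move let the fingers close, or fill a call up. It gives the time, the measured TCP pose, the force and the opening at its end, in the units of the state.
- r.sense(): the state, without advancing time (a new reading comes with each control period).
- eyes.capture(name): name is "scene" or "top"; returns a dict with "img" (400x640x3 uint8, blue, green, red), "vfov" (degrees; the focal length in pixels is half the picture's height over the tangent of half this angle, whatever the lens; pixels are square), "cx", "cy" (the principal point, pixels), "R" (3x3) and "t" (3): a world point X has camera coordinates R X + t. Camera axes: x right, y down, z forward; pixel columns grow to the right and rows downward; lengths in m; the calibration is good to about 2 mm. A picture is of the moment at which its call begins. There is no depth.
- r.finish_job(): hands the job in, once; it reports no verdict.
The state is a dict: "time_s": time; "joints": joint angles; "joint_velocities": joint speeds; "effort": joint torques, N m; "tcp_pos": TCP position; "ee_rot": TCP orientation; "wrist_force": force on the tool from outside, world axes, zero at the start; "moment": the same for the moment, N m; "gripper_width": opening from 0.0 (shut) to 1.0 (fully open).
Only numpy, scipy, OpenCV 4.12 (cv2) and the standard library are available. Lean on these libraries where they do the work, as an engineer would, in place of code of your own. Each camera call takes 0.05 s, during which the arm holds its last target.

## Working session

There is one attempt and no reset: what is moved stays moved. The work goes in short steps, Python scripts to look and compute and a tool call to move; the robot and the scene stay as the last step left them, time stands still between calls to the robot, and variables do not carry over. Pictures are saved under pics/ and viewed, and the job is handed in when it is done.

Besides the shell and the picture viewer there is one more tool, called after "Request:" by a JSON object that holds its "fn" and its "kwargs", one argument or row to a line. play_rows: Moves the arm, as the interface text tells. Its arguments: {"type":"object","properties":{"deltas":{"type":"array","items":{"type":"number"}}},"required":["deltas"]}

```bash
ls; mkdir -p pics; python3 - <<'E'
from station import r, eyes
import cv2
s=r.sense()
for k in s: print(k,s[k])
for n in("scene","top"):
    c=eyes.capture(n); cv2.imwrite(f"pics/{n}0.png",c["img"])
    print(n,c["vfov"],c["cx"],c["cy"],c["R"],c["t"])
E
```

```text
pics
time_s 0.0
joints [-5.78922669e+01  2.20922271e+01  3.80682864e-01 -2.94247762e-02
 -6.84117829e+01 -1.48167961e+01]
joint_velocities [ 0.03331241 -0.01918271  0.00542615 -0.01849285  0.01217183  0.02631324]
effort [-1.70986350e-03 -3.90666211e+01  1.87406176e+01  4.21982691e+00
  1.10756583e-02 -2.08424112e-04]
tcp_pos [ 0.18561035 -0.59617539  0.22144921]
ee_rot [[ 9.54864091e-01 -7.39541795e-04 -2.97042121e-01]
 [ 2.97043028e-01  2.07702041e-03  9.54861836e-01]
 [-8.91976888e-05 -9.99997570e-01  2.20294793e-03]]
wrist_force [ 0.95253256  0.47868363 -0.14762159]
moment [ 0.00828842 -0.06317965 -0.00387435]
gripper_width 1.0003848749510504
scene 54.50198528433043 315.4944383521837 204.00077475376946 [[-0.88033167  0.47418209  0.01294229]
 [ 0.38807337  0.73562243 -0.5552105 ]
 [-0.27279151 -0.48374682 -0.83160916]] [ 0.49744289 -0.17060098  1.27179442]
top 51.835413396649955 323.73417286653324 192.0700605565072 [[-0.02769577 -0.99917777 -0.02960946]
 [-0.99650915  0.02993127 -0.07793353]
 [ 0.0787557   0.02734767 -0.99651876]] [0.00650396 0.5801641  1.22366893]
```

View pics/scene0.png

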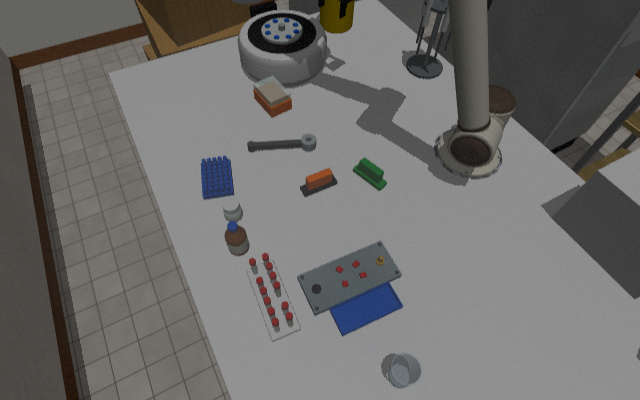

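View pics/top0.png

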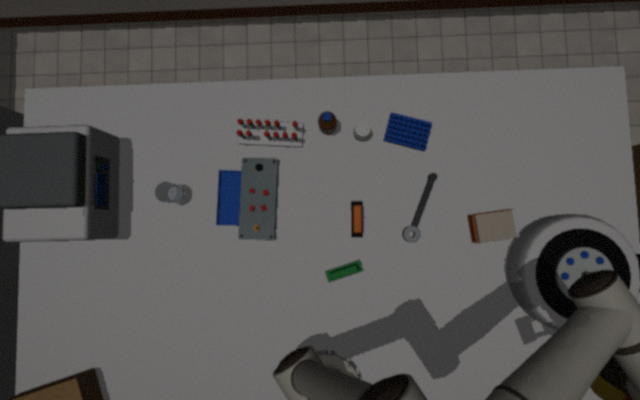

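Candidates for the scraper are the orange block at top (357,219) / scene (319,180), the green look-alike at top (344,270) / scene (369,173), which I leave alone, and the orange tip box at top (491,225). I choose the orange block with the black foot. The lever is the only dark bar, from its hub at top (411,233) to its tip at (433,177). The chips are the four red spots on the grey plate, not the tube caps at (240–300,130).

```bash
python3 - <<'E'
import cv2, numpy as np
t=cv2.imread("pics/top0.png"); s=cv2.imread("pics/scene0.png")
a=cv2.resize(t[140:290,205:295],None,fx=4,fy=4,interpolation=cv2.INTER_CUBIC)
b=cv2.resize(t[160:260,335:445],None,fx=4,fy=4,interpolation=cv2.INTER_CUBIC)
b=cv2.copyMakeBorder(b,0,200,0,0,cv2.BORDER_CONSTANT)
cv2.imwrite("pics/c1.png",np.clip(np.hstack([a,b])*1.6,0,255).astype('uint8'))
cv2.imwrite("pics/c2.png",np.clip(cv2.resize(s[130:350,230:430],None,fx=2.7,fy=2.7,interpolation=cv2.INTER_CUBIC)*1.5,0,255).astype('uint8'))
E
```

```text
(no output)
```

View pics/c1.png

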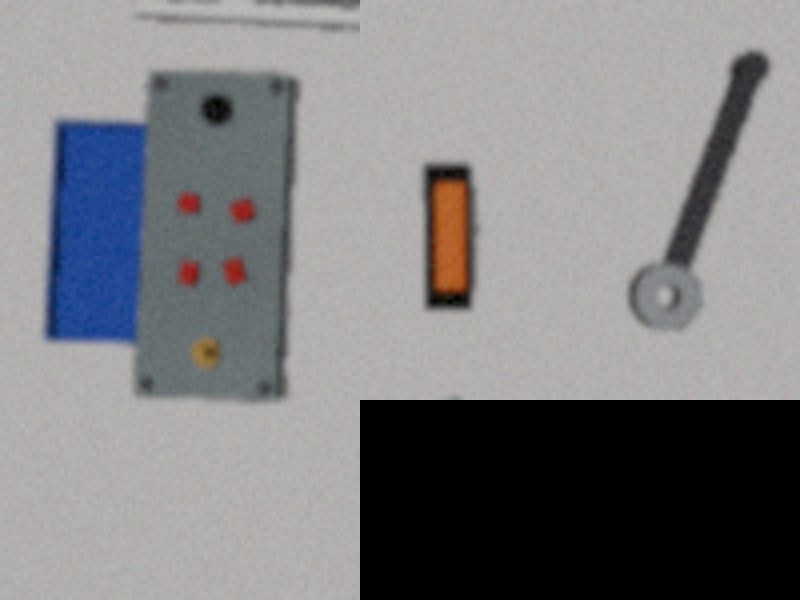

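View pics/c2.png

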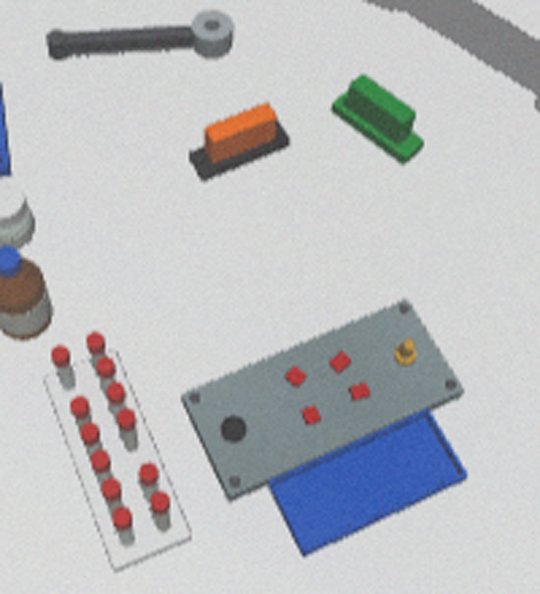

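```bash
cat > h.py <<'E'
import cv2, numpy as np
from station import r, eyes
def cap(n,save=None):
    c=eyes.capture(n)
    if save: cv2.imwrite("pics/"+save,c["img"])
    return c
def ray(c,px,z):
    f=200/np.tan(np.radians(c["vfov"]/2)); R=np.array(c["R"]);t=np.array(c["t"])
    d=R.T@np.array([(px[0]-c["cx"])/f,(px[1]-c["cy"])/f,1]); o=-R.T@t
    return o+d*(z-o[2])/d[2]
def proj(c,X):
    f=200/np.tan(np.radians(c["vfov"]/2)); p=np.array(c["R"])@np.array(X)+np.array(c["t"])
    return p[:2]/p[2]*f+[c["cx"],c["cy"]]
def blobs(img,lo,hi,roi,amin=4):
    x0,y0,x1,y1=roi
    hsv=cv2.cvtColor(img,cv2.COLOR_BGR2HSV)
    m=np.zeros(img.shape[:2],'uint8'); m[y0:y1,x0:x1]=cv2.inRange(hsv,np.array(lo),np.array(hi))[y0:y1,x0:x1]
    n,l,st,ce=cv2.connectedComponentsWithStats(m)
    return [(ce[i],st[i,4],np.argwhere(l==i)[:,::-1].astype(np.float32)) for i in range(1,n) if st[i,4]>=amin]
E
python3 - <<'E'
from h import *
np.set_printoptions(precision=4,suppress=True)
T=cap("top");S=cap("scene")
rois={"top":(235,155,282,242),"scene":(295,240,405,315)}
for n,c in(("top",T),("scene",S)):
    print(n)
    for nm,lo,hi,z,roi in [("chip",(0,150,60),(6,255,255),.028,rois[n]),("brass",(12,110,60),(35,255,255),.048,rois[n]),
       ("stud",(0,0,0),(180,255,40),.028,rois[n]),
       ("orange",(5,150,60),(18,255,255),.060,{"top":(345,195,370,245),"scene":(295,160,345,200)}[n]),
       ("tray",(105,150,40),(125,255,255),.003,{"top":(210,160,245,230),"scene":(325,280,410,335)}[n])]:
        for ce,a,p in blobs(c["img"],lo,hi,roi):
            rc=cv2.minAreaRect(p)
            print(nm,ce,a,np.array(rc[1]),round(rc[2],1),"->",ray(c,ce,z))
E
```

```text
top
chip [251.6667 190.25  ] 12 [3. 3.] 90.0 -> [0.5918 0.208  0.028 ]
chip [265.4375 192.25  ] 16 [4. 3.] 90.0 -> [0.5845 0.1662 0.028 ]
chip [263.1765 207.1176] 17 [4.111  3.4785] 71.6 -> [0.5396 0.1738 0.028 ]
chip [251.6364 207.7273] 11 [3. 3.] 90.0 -> [0.5388 0.2088 0.028 ]
brass [255.8214 227.5714] 28 [5. 5.] 90.0 -> [0.4787 0.1931 0.048 ]
stud [258.907 167.   ] 43 [6. 6.] 90.0 -> [0.6622 0.1849 0.028 ]
orange [357.0325 218.5   ] 246 [27.  8.] 90.0 -> [ 0.497  -0.1062  0.06  ]
tray [228.8297 197.4081] 1110 [21.245  53.0293] 3.2 -> [0.5739 0.2845 0.003 ]
scene
chip [355.2857 263.5   ] 14 [4.0249 4.4721] 63.4 -> [0.5432 0.1778 0.028 ]
chip [338.95 269.  ] 20 [4.2426 4.2426] 45.0 -> [0.5887 0.1712 0.028 ]
chip [362.5833 274.25  ] 12 [3.1623 4.4272] 71.6 -> [0.5424 0.2123 0.028 ]
chip [344.5    283.0625] 16 [4.111 4.111] 71.6 -> [0.5957 0.2111 0.028 ]
brass [380.0976 260.5122] 41 [6.364  8.4853] 45.0 -> [0.489  0.2076 0.048 ]
orange [318.7544 175.6725] 171 [ 8.5181 25.1919] 65.0 -> [ 0.5014 -0.0997  0.06  ]
tray [364.4975 308.1747] 1803 [29.711 66.705] 65.6 -> [0.5786 0.2842 0.003 ]
tray [390.  285.5] 4 [3.5777 0.4472] 63.4 -> [0.4878 0.2645 0.003 ]
tray [396.  295.5] 4 [3.5777 0.4472] 63.4 -> [0.4896 0.2941 0.003 ]
```

```bash
python3 - <<'E'
from h import *
np.set_printoptions(precision=4,suppress=True)
T=cap("top");S=cap("scene")
for n,c in(("top",T),("scene",S)):
    print(n,"cam",-np.array(c["R"]).T@np.array(c["t"]))
    hsv=cv2.cvtColor(c["img"],cv2.COLOR_BGR2HSV)
    for p in {"top":[(248,175),(257,200),(259,167),(310,200),(411,233),(423,205),(433,177),(357,219),(357,203),(357,235)],"scene":[(330,285),(350,270),(316,289),(309,142),(280,145),(253,146),(335,186)]}[n]:
        print(p,cv2.blur(hsv,(3,3))[p[1],p[0]],end=" ")
    print()
E
```

```text
top cam [ 0.4819 -0.0443  1.2648]
(248, 175) [95 20 69] (257, 200) [93 23 70] (259, 167) [85 96 11] (310, 200) [ 28   5 112] (411, 233) [ 23   5 103] (423, 205) [103  13  38] (433, 177) [101  18  36] (357, 219) [ 12 195 113] (357, 203) [34 93 24] (357, 235) [73 65 21] 
scene cam [0.8511 0.5048 0.9565]
(330, 285) [95 26 94] (350, 270) [94 27 91] (316, 289) [112  15  46] (309, 142) [100  14 103] (280, 145) [108  11  52] (253, 146) [113  11  54] (335, 186) [ 78   3 137]
```

```bash
python3 - <<'E'
from h import *
np.set_printoptions(precision=4,suppress=True)
T=cap("top");S=cap("scene")
out={}
for n,c in(("top",T),("scene",S)):
    im=cv2.resize(c["img"],None,fx=4,fy=4,interpolation=cv2.INTER_CUBIC)
    g=cv2.GaussianBlur(cv2.cvtColor(im,cv2.COLOR_BGR2GRAY),(7,7),0)
    up=lambda p:(np.array(p)-1.5)/4   # up px -> orig
    def comp(m,seed):
        k,l,st,ce=cv2.connectedComponentsWithStats(m); i=l[seed[1]*4+2,seed[0]*4+2]
        return np.argwhere(l==i)[:,::-1].astype(np.float32),st[i]
    # lever bar
    thr={"top":60,"scene":80}[n]
    seed={"top":(423,205),"scene":(280,145)}[n]
    p,st=comp((g<thr).astype('uint8'),seed); rc=cv2.minAreaRect(p)
    print(n,"bar",st,up(rc[0]),np.array(rc[1])/4,rc[2]); bp=up(cv2.boxPoints(rc)); print(bp); 
    vx=cv2.fitLine(p,cv2.DIST_L2,0,.01,.01).ravel(); print("line",vx[:2],up(vx[2:]))
    # stud
    seed={"top":(259,167),"scene":(316,289)}[n]
    p,st=comp((g<{"top":45,"scene":75}[n]).astype('uint8'),seed); print("stud",st/4,ray(c,up(p.mean(0)),.028))
    # lever+hub : bench is brighter
    x0,y0,x1,y1={"top":(395,215,428,250),"scene":(293,128,325,158)}[n]
    cr=g[y0*4:y1*4,x0*4:x1*4]
    ed=cv2.Canny(cr,20,50); cv2.imwrite(f"pics/ed_{n}.png",np.hstack([cr,ed]))
    # plate
    hsv=cv2.cvtColor(cv2.GaussianBlur(im,(9,9),0),cv2.COLOR_BGR2HSV)
    m=cv2.inRange(hsv,np.array((80,14,55)),np.array((112,60,{"top":85,"scene":112}[n])))
    m=cv2.morphologyEx(m,cv2.MORPH_OPEN,np.ones((5,5)))
    p,st=comp(m,{"top":(248,175),"scene":(330,285)}[n]); rc=cv2.minAreaRect(p); 
    print("plate",st, [ray(c,up(q),.02)[:2] for q in cv2.boxPoints(rc)], ray(c,up(rc[0]),.02))
    # scraper orange
    hh=cv2.inRange(hsv,np.array((5,140,60)),np.array((20,255,255)))
    p,st=comp(hh,{"top":(357,219),"scene":(320,177)}[n]); rc=cv2.minAreaRect(p); print("orange",up(rc[0]),[ray(c,up(q),.06)[:2] for q in cv2.boxPoints(rc)])
    vx=cv2.fitLine(p,cv2.DIST_L2,0,.01,.01).ravel();print(vx[:2])
    p,st=comp((g<{"top":45,"scene":75}[n]).astype('uint8'),{"top":(357,203),"scene":(335,186)}[n])
E
```

```text
top bar [1647  693  100  215 5592] [423.0034 199.1774] [ 8.1727 56.7264] 21.692171096801758
[[408.7228 224.0216]
 [429.69   171.3125]
 [437.2839 174.3332]
 [416.3167 227.0424]]
line [ 0.3521 -0.936 ] [423.6523 198.9175]
stud [255.5  163.5    7.5    7.75 187.25] [0.6624 0.1851 0.028 ]
plate [  955   634   156   325 37728] [array([0.4489, 0.2539]), array([0.6955, 0.2394]), array([0.6866, 0.1277]), array([0.4409, 0.1438])] [0.567  0.1912 0.02  ]
orange [357.125 218.5  ] [array([ 0.5378, -0.0955]), array([ 0.5371, -0.1203]), array([ 0.4564, -0.1174]), array([ 0.457 , -0.0928])]
[0.0088 1.    ]
scene bar [ 990  560  274   48 8075] [281.291  145.3672] [11.0124 68.2528] 89.00796508789062
[[247.0744 140.4527]
 [315.3169 139.271 ]
 [315.5076 150.2818]
 [247.265  151.4635]]
line [ 0.9999 -0.0114] [278.8917 145.1374]
stud [311.5  283.5   10.    11.   331.75] [0.6663 0.1899 0.028 ]
plate [ 1192   969   413   290 54566] [array([0.6934, 0.1337]), array([0.4279, 0.1424]), array([0.4521, 0.2611]), array([0.7012, 0.2458])] [0.573  0.1973 0.02  ]
orange [319.5704 178.2134] [array([ 0.5394, -0.1138]), array([ 0.4585, -0.1119]), array([ 0.4683, -0.0671]), array([ 0.5473, -0.0698])]
[ 0.94   -0.3411]
```

```bash
cat >> h.py <<'E'
def st():
    s=r.sense(); R=np.array(s["ee_rot"]); p=np.array(s["tcp_pos"])
    yaw=np.degrees(np.arctan2(R[1,0],R[0,0]))
    print("t %.2f tcp %s yaw %.2f w %.3f F %s tilt %s J %s"%(s["time_s"],np.round(p*1e3,1),yaw,s["gripper_width"],np.round(s["wrist_force"],1),np.round(R[2,[0,2]],4),np.round(s["joints"],0)))
    return s,p,R,yaw
def go(X,yaw1=None):
    s,p,R,yaw=st()
    if yaw1 is not None:
        print("roll rad", np.radians(yaw-yaw1))
        a=np.radians(yaw1); R=np.array([[np.cos(a),0,-np.sin(a)],[np.sin(a),0,np.cos(a)],[0,-1,0]])
    print("shift tool mm (after roll)",np.round(R.T@(np.array(X)-p)*1e3,1))
E
python3 -c "
from h import *
go([.497,-.1065,.15],-2)"
```

```text
t 0.40 tcp [ 185.8 -596.7  222.4] yaw 17.29 w 1.000 F [-0.6 -0.2  0.2] tilt [-0.      0.0003] J [-58.  22.   0.  -0. -68. -15.]
roll rad 0.3366929417531114
shift tool mm (after roll) [294.   72.4 500.7]
```

Request:
{"fn": "play_rows", "kwargs": {
  "deltas": [0,0,0,0,0.112,0,0,0,0,0.112,0,0,0,0,0.112,0,20,0,35,0,0,22,0,38,0,0,22,0,38,0,0,22,0,38,0,0,22,0,38,0,0,22,0,38,0,0,22,0,38,0]
}}

```text
time_s: 1.4
tcp_pos: [0.3474, -0.3375, 0.2229]
ee_rot: [[0.999, 0.001, 0.034], [-0.034, -0.0, 0.999], [0.001, -1.0, -0.0]]
wrist_force: [1.0, 0.3, 0.2]
gripper_width: 0.993
```

```bash
python3 -c "
from h import *
go([.497,-.1065,.12],-2)"
```

```text
t 1.40 tcp [ 347.4 -337.5  222.9] yaw -1.96 w 0.993 F [1.  0.3 0.2] tilt [ 0.0008 -0.0004] J [-25.   8. -19.   0. -63. -67.]
roll rad 0.0006298486557454944
shift tool mm (after roll) [141.5 102.9 236.1]
```

Request:
{"fn": "play_rows", "kwargs": {
  "deltas": [0,22,0,38,0,0,22,0,38,0,0,22,0,38,0,0,22,20,38,0,0,22,20,34,0,0,16,20,28,0,0,10,20,15,0,0,0,12,0,0,0,0,0,0,0,0,0,0,0,0]
}}

```text
time_s: 2.4
tcp_pos: [0.4903, -0.1155, 0.131]
ee_rot: [[0.999, 0.0, 0.035], [-0.035, -0.0, 0.999], [0.0, -1.0, -0.0]]
wrist_force: [0.2, -0.4, -0.1]
gripper_width: 1.001
```

```bash
python3 -c "
from h import *
go([.497,-.1065,.03],-2)
cap('top','t1.png');cap('scene','s1.png')
import cv2
a=cv2.imread('pics/t1.png')[150:290,290:430];b=cv2.imread('pics/s1.png')[80:220,250:390]
cv2.imwrite('pics/c3.png',np.clip(cv2.resize(np.hstack([a,b]),None,fx=2.8,fy=2.8,interpolation=2)*1.5,0,255).astype('uint8'))"
```

```text
t 2.40 tcp [ 490.3 -115.5  131. ] yaw -1.99 w 1.001 F [ 0.2 -0.4 -0.1] tilt [ 0.0002 -0.0003] J [  5.  16. -24.   0. -51. -97.]
roll rad 0.00019281983713970025
shift tool mm (after roll) [  6.4 101.    9.2]
```

View pics/c3.png

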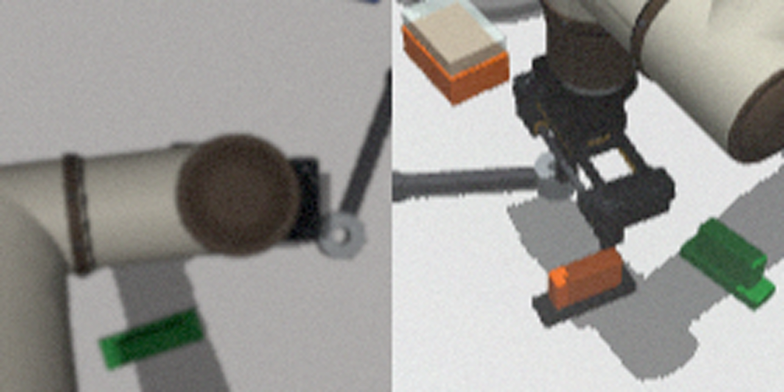

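The picture shows the open jaws coming in over the orange block at right crop (585,280), clear of the green one. Next I descend.

Request:
{"fn": "play_rows", "kwargs": {
  "deltas": [0,6,0,9,0,0,0,25,0,0,0,0,25,0,0,0,0,25,0,0,0,0,20,0,0,0,0,10,0,0,0,0,0,0,0,255,0,0,0,0,255,0,0,0,0,255,0,0,0,0]
}}

```text
time_s: 3.5
tcp_pos: [0.4975, -0.106, 0.0266]
ee_rot: [[0.999, 0.002, 0.034], [-0.034, 0.0, 0.999], [0.002, -1.0, 0.0]]
wrist_force: [-0.3, -0.4, -1.4]
gripper_width: 0.811
```

```bash
python3 -c "
from h import *
st()"
```

```text
t 3.50 tcp [ 497.5 -106.    26.6] yaw -1.96 w 0.811 F [-0.3 -0.4 -1.4] tilt [0.0022 0.0002] J [  6.  25. -30.   0. -36. -98.]
```

Request:
{"fn": "play_rows", "kwargs": {
  "deltas": [255,0,0,0,0,255,0,0,0,0,255,0,0,0,0,255,0,0,0,0,255,0,0,0,0,255,0,0,0,0,255,0,0,0,0,255,0,-10,0,0,255,0,-20,0,0,255,0,-20,0,0]
}}

```text
time_s: 4.5
tcp_pos: [0.4963, -0.1061, 0.0763]
ee_rot: [[0.999, -0.001, 0.034], [-0.034, -0.0, 0.999], [-0.001, -1.0, -0.0]]
wrist_force: [0.3, -0.3, -1.0]
gripper_width: 0.277
```

```bash
python3 -c "
from h import *
st()
cap('top','t2.png');cap('scene','s2.png')
import cv2
b=cv2.imread('pics/s2.png')[80:230,230:390]
cv2.imwrite('pics/c4.png',np.clip(cv2.resize(b,None,fx=4,fy=4,interpolation=2)*1.5,0,255).astype('uint8'))"
```

```text
t 4.50 tcp [ 496.3 -106.1   76.3] yaw -1.96 w 0.277 F [ 0.3 -0.3 -1. ] tilt [-0.0013 -0.0002] J [  6.  20. -27.   0. -43. -98.]
```

View pics/c4.png

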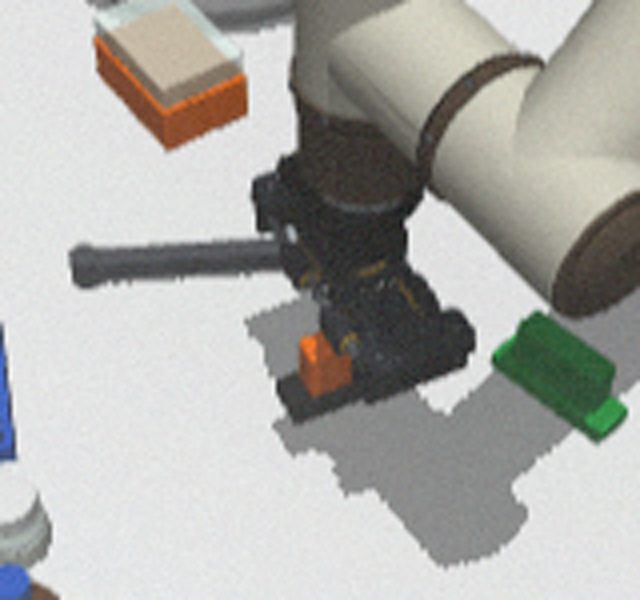

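```bash
python3 -c "
from h import *
S=cap('scene'); T=cap('top')
print(ray(S,(230+296/4,80+418/4),.050), proj(S,[.552,-.091,.050]))
b=S['img']; cv2.circle
import cv2
a=T['img'][180:260,320:400]; c=b[150:200,285:335]
cv2.imwrite('pics/c5.png',np.clip(np.hstack([cv2.resize(a,(400,400),interpolation=0),cv2.resize(c,(400,400),interpolation=0)])*1.8,0,255).astype('uint8'))"
```

```text
[ 0.55094181 -0.09795463  0.05      ] [304.78033449 186.34647467]
```

View pics/c5.png

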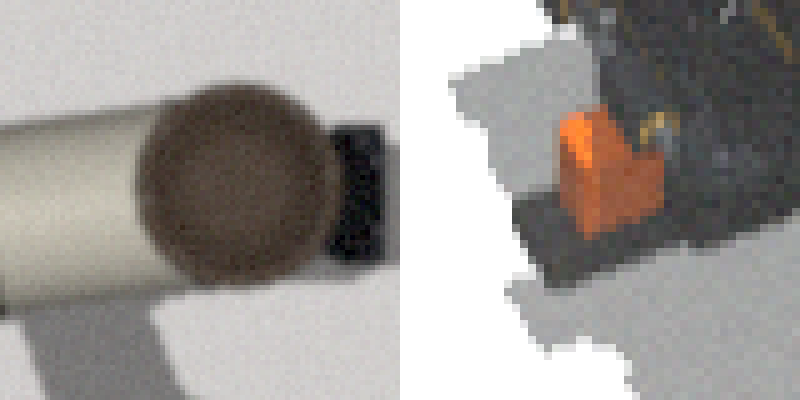

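```bash
python3 -c "
from h import *
go([.563,.1326,.09],-3.3)"
```

```text
t 4.70 tcp [ 496.6 -106.    75.9] yaw -1.98 w 0.272 F [-0.1  0.5 -0.8] tilt [0.0008 0.0005] J [  6.  20. -27.  -0. -43. -98.]
roll rad 0.02296562255830177
shift tool mm (after roll) [ 52.5 -14.1 242. ]
```

Request:
{"fn": "play_rows", "kwargs": {
  "deltas": [255,0,-7,0,0.023,255,7,-7,30,0,255,7,0,35,0,255,8,0,35,0,255,8,0,35,0,255,8,0,35,0,255,8,0,35,0,255,6,0,25,0,255,1,0,12,0,255,0,0,0,0]
}}

```text
time_s: 5.7
tcp_pos: [0.5632, 0.1335, 0.0888]
ee_rot: [[0.998, -0.001, 0.056], [-0.056, -0.001, 0.998], [-0.001, -1.0, -0.001]]
wrist_force: [-0.3, 0.3, -0.9]
gripper_width: 0.272
```

```bash
python3 -c "
from h import *
go([.563,.1326,.0475],-3.3)
cap('top','t3.png');cap('scene','s3.png')
import cv2
a=cv2.imread('pics/t3.png')[130:270,200:340];b=cv2.imread('pics/s3.png')[200:340,280:420]
cv2.imwrite('pics/c6.png',np.clip(cv2.resize(np.hstack([a,b]),None,fx=2.8,fy=2.8,interpolation=2)*1.5,0,255).astype('uint8'))"
```

```text
t 5.70 tcp [563.2 133.5  88.8] yaw -3.20 w 0.272 F [-0.3  0.3 -0.9] tilt [-0.0013 -0.0007] J [  29.   25.  -16.   -0.  -49. -123.]
roll rad 0.0017205227971704119
shift tool mm (after roll) [-0.1 41.3 -0.9]
```

View pics/c6.png

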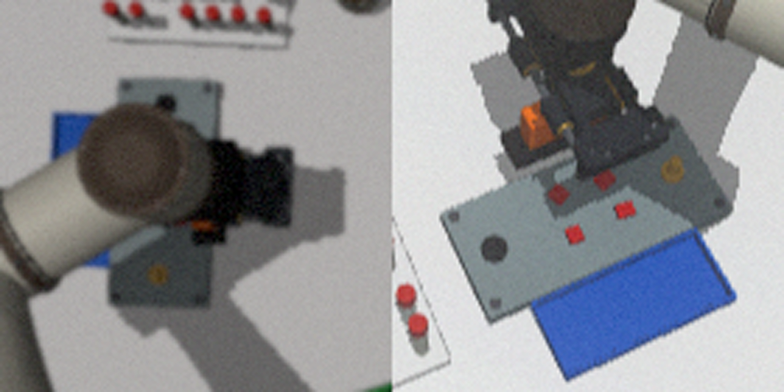

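Request:
{"fn": "play_rows", "kwargs": {
  "deltas": [255,0,0,-3,0,255,0,12,0,0,255,0,12,0,0,255,0,10,0,0,255,0,5,0,0,255,0,2,0,0,255,0,0,0,0,255,0,0,0,0,255,0,0,0,0,255,0,0,0,0]
}}

```text
time_s: 6.8
tcp_pos: [0.5636, 0.1297, 0.049]
ee_rot: [[0.998, 0.001, 0.057], [-0.057, 0.0, 0.998], [0.001, -1.0, 0.0]]
wrist_force: [0.4, -0.3, -2.2]
gripper_width: 0.273
```

```bash
python3 -c "
from h import *
st()
cap('scene','s4.png')
import cv2
b=cv2.imread('pics/s4.png')[220:340,280:420]
cv2.imwrite('pics/c7.png',np.clip(cv2.resize(b,None,fx=4.5,fy=4.5,interpolation=2)*1.5,0,255).astype('uint8'))"
```

```text
t 6.80 tcp [563.6 129.7  49. ] yaw -3.27 w 0.273 F [ 0.4 -0.3 -2.2] tilt [0.0008 0.0005] J [  29.   28.  -18.    0.  -44. -122.]
```

View pics/c7.png

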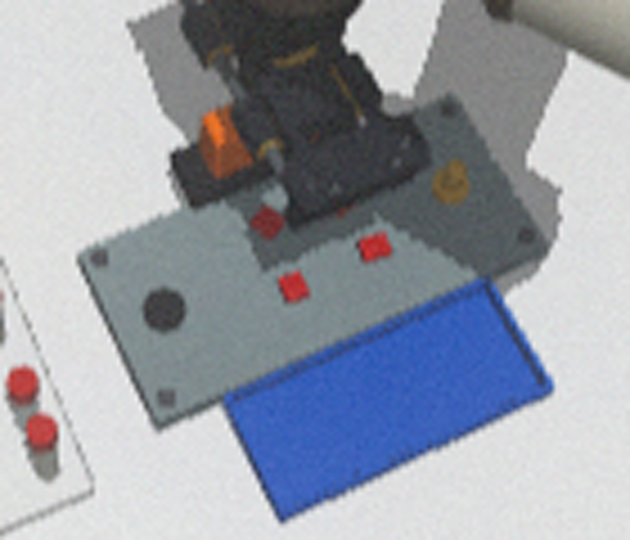

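Request:
{"fn": "play_rows", "kwargs": {
  "deltas": [255,0,2,0,0,255,0,0,8,0,255,0,0,8,0,255,0,0,8,0,255,0,0,8,0,255,0,0,8,0,255,0,0,8,0,255,0,0,8,0,255,0,0,8,0,255,0,0,0,0]
}}

```text
time_s: 7.85
tcp_pos: [0.5673, 0.1946, 0.0466]
ee_rot: [[0.998, 0.001, 0.056], [-0.056, 0.0, 0.998], [0.001, -1.0, 0.0]]
wrist_force: [-0.4, -0.3, -0.4]
gripper_width: 0.275
```

```bash
python3 -c "
from h import *
st()
cap('scene','s5.png')
import cv2
b=cv2.imread('pics/s5.png')[220:340,280:420]
cv2.imwrite('pics/c8.png',np.clip(cv2.resize(b,None,fx=4.5,fy=4.5,interpolation=2)*1.5,0,255).astype('uint8'))"
```

```text
t 7.85 tcp [567.3 194.6  46.6] yaw -3.22 w 0.275 F [-0.4 -0.3 -0.4] tilt [0.0006 0.0005] J [  34.   30.  -15.   -0.  -45. -128.]
```

View pics/c8.png

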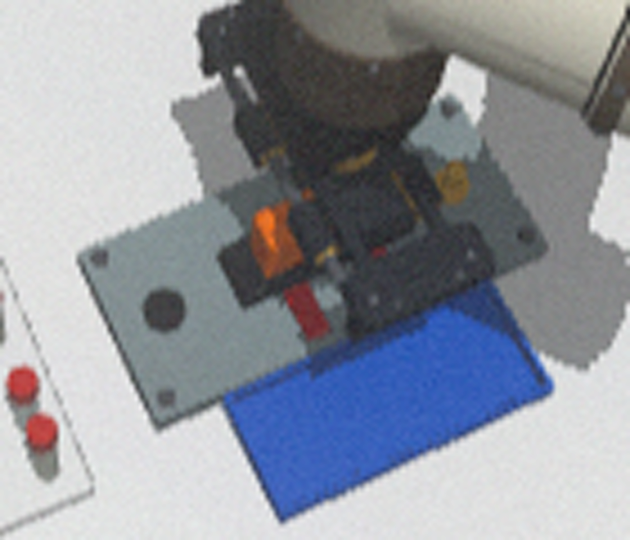

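The chips ride ahead of the foot in pairs, red at crop (305,310). I continue over the edge.

Request:
{"fn": "play_rows", "kwargs": {
  "deltas": [255,0,0,6,0,255,0,0,6,0,255,0,0,6,0,255,0,0,6,0,255,0,0,6,0,255,0,0,6,0,255,0,0,6,0,255,0,0,6,0,255,0,0,5,0,255,0,0,0,0]
}}

```text
time_s: 8.9
tcp_pos: [0.5702, 0.2471, 0.0465]
ee_rot: [[0.998, 0.0, 0.056], [-0.056, 0.0, 0.998], [0.0, -1.0, 0.0]]
wrist_force: [-0.1, 0.1, -0.7]
gripper_width: 0.274
```

```bash
python3 -c "
from h import *
st()
cap('scene','s6.png');cap('top','t6.png')
import cv2
b=cv2.imread('pics/s6.png')[220:340,280:420]
a=cv2.imread('pics/t6.png')[145:265,190:300]
cv2.imwrite('pics/c9.png',np.clip(cv2.resize(np.hstack([a,b]),None,fx=3.1,fy=3.1,interpolation=2)*1.5,0,255).astype('uint8'))"
```

```text
t 8.90 tcp [570.2 247.1  46.5] yaw -3.24 w 0.274 F [-0.1  0.1 -0.7] tilt [0.0004 0.0003] J [  38.   31.  -12.    0.  -47. -132.]
```

View pics/c9.png

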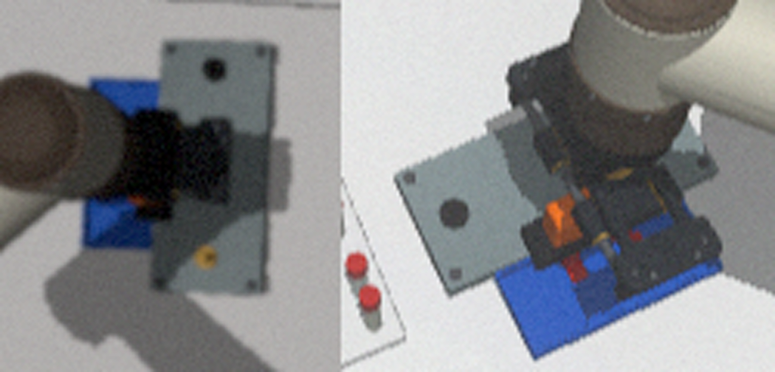

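Request:
{"fn": "play_rows", "kwargs": {
  "deltas": [255,0,0,4,0,255,0,0,0,0,255,0,-20,0,0,255,0,-30,0,0,255,0,-20,-30,0,255,0,0,-40,0,255,0,0,-45,0,255,0,0,-45,0,255,0,0,-20,0,255,0,0,0,0]
}}

```text
time_s: 10.0
tcp_pos: [0.5592, 0.0678, 0.1167]
ee_rot: [[0.998, -0.001, 0.061], [-0.061, -0.0, 0.998], [-0.001, -1.0, -0.0]]
wrist_force: [-0.4, 0.8, -1.2]
gripper_width: 0.272
```

```bash
python3 -c "
from h import *
st()
cap('scene','s7.png');cap('top','t7.png')
import cv2
b=cv2.imread('pics/s7.png')[220:340,280:420]
a=cv2.imread('pics/t7.png')[145:265,190:300]
cv2.imwrite('pics/c10.png',np.clip(cv2.resize(np.hstack([a,b]),None,fx=3.1,fy=3.1,interpolation=2)*1.5,0,255).astype('uint8'))"
```

```text
t 10.00 tcp [559.2  67.8 116.7] yaw -3.51 w 0.272 F [-0.4  0.8 -1.2] tilt [-0.0007 -0.0003] J [  23.   22.  -17.   -0.  -52. -117.]
```

View pics/c10.png

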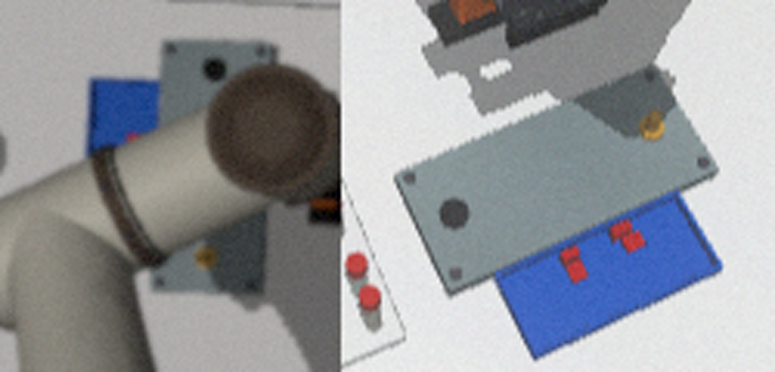

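```bash
python3 -c "
from h import *
import cv2
S=cap('scene')
b=S['img'][268:318,325:405]
cv2.imwrite('pics/c11.png',np.clip(cv2.resize(b,None,fx=9,fy=9,interpolation=2)*1.5,0,255).astype('uint8'))
a=np.radians(-3.4);o=np.array([.5585,.193])
for ce,n,p in blobs(S['img'],(0,150,60),(6,255,255),(325,260,410,335)):
  for z in(.011,):
    q=ray(S,ce,z)[:2]-o; print(ce,n,z,np.array([[np.cos(a),np.sin(a)],[-np.sin(a),np.cos(a)]])@q)
"
```

```text
[369.90909091 293.45454545] 11 0.011 [-0.01425154  0.06644583]
[372.22222222 297.44444444] 9 0.011 [-0.01440577  0.07807744]
[354.25 300.75] 4 0.011 [0.03100417 0.06672238]
[356.28571429 308.42857143] 7 0.011 [0.03567796 0.08622586]
```

View pics/c11.png

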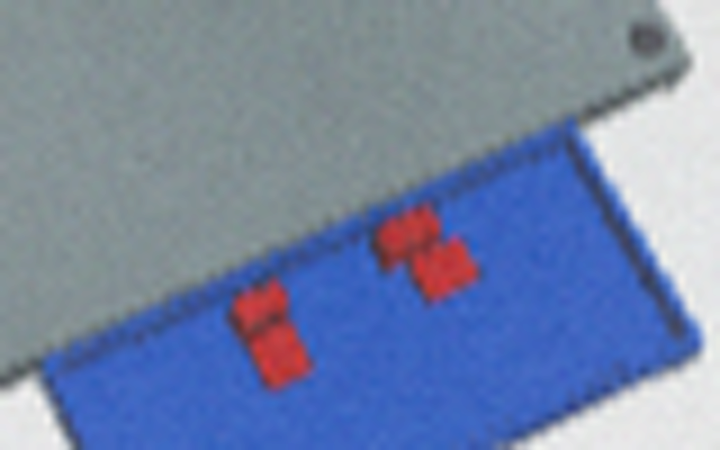

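All four chips lie in the tray: in fixture axes x is -14 to +36 mm and y is 66 to 86 mm. Now I set the scraper down on clear bench at about (0.50, -0.03).

```bash
python3 -c "
from h import *
go([.50,-.03,.028])"
```

```text
t 10.15 tcp [560.3  71.  116.8] yaw -3.28 w 0.273 F [-0.2  0.2 -0.9] tilt [0.0007 0.0004] J [  24.   22.  -16.   -0.  -52. -117.]
shift tool mm (after roll) [ -54.4   88.7 -104.3]
```

Request:
{"fn": "play_rows", "kwargs": {
  "deltas": [255,-15,0,-30,0,255,-17,0,-33,0,255,-17,0,-30,0,255,-5,20,-11,0,255,0,25,0,0,255,0,20,0,0,255,0,12,0,0,255,0,6,0,0,255,0,5,0,0,255,0,0,0,0]
}}

```text
time_s: 11.15
tcp_pos: [0.5003, -0.0296, 0.0283]
ee_rot: [[0.998, -0.0, 0.056], [-0.056, -0.0, 0.998], [-0.0, -1.0, -0.0]]
wrist_force: [0.9, 0.1, -1.7]
gripper_width: 0.272
```

```bash
python3 -c "
from h import *
st()"
```

```text
t 11.15 tcp [500.3 -29.6  28.3] yaw -3.22 w 0.272 F [ 0.9  0.1 -1.7] tilt [-0.0002 -0.0001] J [  15.   24.  -30.    0.  -36. -108.]
```

Request:
{"fn": "play_rows", "kwargs": {
  "deltas": [255,0,1,0,0,255,0,1,0,0,255,0,0,0,0,0,0,0,0,0,0,0,0,0,0,0,0,0,0,0,0,0,0,0,0,0,0,0,0,0,0,0,0,0,0,0,0,0,0,0]
}}

```text
time_s: 12.15
tcp_pos: [0.5001, -0.0301, 0.0265]
ee_rot: [[0.998, -0.0, 0.057], [-0.057, 0.0, 0.998], [-0.0, -1.0, -0.0]]
wrist_force: [-0.7, -0.3, -0.1]
gripper_width: 0.822
```

```bash
python3 -c "
from h import *
st()"
```

```text
t 12.15 tcp [500.1 -30.1  26.5] yaw -3.28 w 0.822 F [-0.7 -0.3 -0.1] tilt [-0. -0.] J [  15.   24.  -30.   -0.  -35. -108.]
```

Request:
{"fn": "play_rows", "kwargs": {
  "deltas": [0,0,-20,0,0,0,0,-30,0,0,0,0,-30,0,0,0,0,-30,0,0,0,0,-20,0,0,0,0,0,40,0,0,0,0,45,0,0,0,0,40,0,0,0,0,0,0,0,0,0,0,0]
}}

```text
time_s: 13.15
tcp_pos: [0.5069, 0.0954, 0.1563]
ee_rot: [[0.998, -0.001, 0.055], [-0.055, -0.0, 0.998], [-0.001, -1.0, -0.0]]
wrist_force: [0.4, -0.3, -0.0]
gripper_width: 1.003
```

```bash
python3 -c "
from h import *
import cv2
st()
S=cap('scene','s8.png');T=cap('top','t8.png')
g=np.clip(T['img']*1.6,0,255).astype('uint8')
a=cv2.resize(g[160:260,380:460],(480,600),interpolation=2)
b=cv2.resize(np.clip(S['img'][115:205,230:360]*1.4,0,255).astype('uint8'),(300,208),interpolation=2)
b=cv2.copyMakeBorder(b,0,392,0,0,0)
cv2.imwrite('pics/c12.png',np.hstack([a,b]))"
```

```text
t 13.15 tcp [506.9  95.4 156.3] yaw -3.17 w 1.003 F [ 0.4 -0.3 -0. ] tilt [-0.0007 -0.0003] J [  29.   15.  -20.   -0.  -55. -122.]
```

View pics/c12.png

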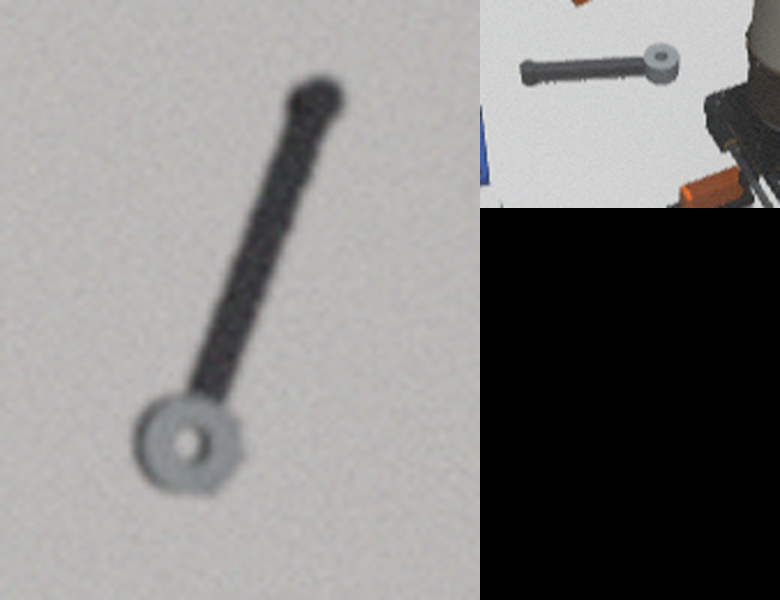

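View pics/s8.png

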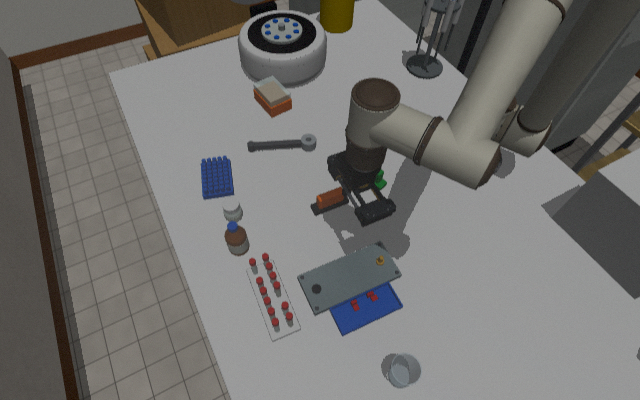

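The scraper stands upright at scene (328,200). The lever hub's top face is at crop (192,443), which is top (412,233.8), and the tip is at crop (316,100), which is top (432.7,176.7).

```bash
python3 -c "
from h import *
import cv2
np.set_printoptions(precision=4,suppress=True)
S=cap('scene');T=cap('top')
im=cv2.resize(T['img'],None,fx=4,fy=4,interpolation=2)
g=cv2.GaussianBlur(cv2.cvtColor(im,cv2.COLOR_BGR2GRAY),(7,7),0)
roi=g[212*4:255*4,390*4:432*4]
print(np.percentile(roi,[2,10,50,90]))
cs=cv2.HoughCircles(roi,cv2.HOUGH_GRADIENT,1,200,param1=60,param2=12,minRadius=28,maxRadius=44); print(cs)
roi2=(g[160*4:195*4,420*4:445*4])
c2=cv2.HoughCircles(roi2,cv2.HOUGH_GRADIENT,1,200,param1=60,param2=8,minRadius=13,maxRadius=21); print(c2)
h=(np.array(cs[0][0][:2])-1.5)/4+[390,212]; t=(np.array(c2[0][0][:2])-1.5)/4+[420,160]
H=ray(T,h,.034);P=ray(T,t,.032); print(h,t,H,P,np.linalg.norm((P-H)[:2]),np.degrees(np.arctan2(*(P-H)[1::-1])))
Hs=ray(S,(230+181*130/300,115+56*130/300),.034);Ps=ray(S,(230+49*130/300,115+66*130/300),.032);print('scene',Hs,Ps,np.linalg.norm((Ps-Hs)[:2]))
# bar line, at z=.028
m=(g<60).astype('uint8');n,l=cv2.connectedComponents(m);p=np.argwhere(l==l[205*4,423*4])[:,::-1].astype(np.float32)
p=p[(p[:,1]>185*4)&(p[:,1]<222*4)]
q=np.array([ray(T,(x-1.5)/4,.028)[:2] for x in p],np.float32); L=cv2.fitLine(q,2,0,.01,.01).ravel(); print('bar',L,np.degrees(np.arctan2(L[1],L[0])))
for nm,X in (('hub',H),('tip',P)): d=X[:2]-L[2:]; print(nm,'off line mm',1e3*(L[0]*d[1]-L[1]*d[0]))
"
```

```text
[ 38.  82. 115. 116.]
[[[81.5 87.5 33.8]]]
[[[53.5 66.5 14.7]]]
[410.  233.5] [433.   176.25] [ 0.4486 -0.2624  0.034 ] [ 0.617  -0.3387  0.032 ] 0.1848402818946399 -24.35573659965152
scene [ 0.4499 -0.2626  0.034 ] [ 0.6192 -0.3321  0.032 ] 0.1829914450211876
bar [ 0.9175 -0.3978  0.5379 -0.3034] -23.44244
hub off line mm 2.018588925960886
tip off line mm -0.9276388933812454
```

```bash
python3 -c "
from h import *
go([.504,-.288,.07],-23.2)"
```

```text
t 13.35 tcp [507.   93.7 156.5] yaw -3.36 w 0.998 F [-0.6  0.2  0.2] tilt [-0.0004 -0.0003] J [  29.   15.  -20.    0.  -55. -122.]
roll rad 0.34628470410051204
shift tool mm (after roll) [ 147.6   86.5 -352. ]
```

Request:
{"fn": "play_rows", "kwargs": {
  "deltas": [0,0,0,0,0.115,0,0,0,0,0.115,0,0,0,0,0.116,0,14,0,-34,0,0,18,0,-42,0,0,18,0,-42,0,0,18,0,-42,0,0,18,0,-42,0,0,18,0,-42,0,0,18,0,-42,0]
}}

```text
time_s: 14.35
tcp_pos: [0.5064, -0.2191, 0.1567]
ee_rot: [[0.919, 0.0, 0.394], [-0.394, -0.0, 0.919], [0.0, -1.0, 0.0]]
wrist_force: [1.2, -0.2, 0.0]
gripper_width: 0.996
```

```bash
python3 -c "
from h import *
go([.504,-.288,.07],-23.2)"
```

```text
t 14.35 tcp [ 506.4 -219.1  156.7] yaw -23.19 w 0.996 F [ 1.2 -0.2  0. ] tilt [0.0003 0.    ] J [  -7.   18.  -15.    0.  -56. -107.]
roll rad 0.00011726356372046009
shift tool mm (after roll) [ 24.9  86.7 -64.3]
```

Request:
{"fn": "play_rows", "kwargs": {
  "deltas": [0,10,0,-25,0,0,10,0,-25,0,0,5,0,-12,0,0,0,25,-2,0,0,0,25,0,0,0,0,25,0,0,0,0,12,0,0,0,0,0,0,0,0,0,0,0,0,0,0,0,0,0]
}}

```text
time_s: 15.35
tcp_pos: [0.5062, -0.2852, 0.0711]
ee_rot: [[0.92, 0.003, 0.392], [-0.392, -0.001, 0.92], [0.003, -1.0, 0.0]]
wrist_force: [0.3, -0.1, 0.4]
gripper_width: 0.999
```

```bash
python3 -c "
from h import *
import cv2
go([.504,-.288,.004],-23.2)
S=cap('scene','s9.png');T=cap('top','t9.png')
print(proj(S,r.sense()['tcp_pos']))
a=cv2.resize(T['img'][160:260,380:480],(400,400),interpolation=2)
b=cv2.resize(S['img'][90:190,225:325],(400,400),interpolation=2)
cv2.imwrite('pics/c13.png',np.clip(np.hstack([a,b])*1.6,0,255).astype('uint8'))"
```

```text
t 15.35 tcp [ 506.2 -285.2   71.1] yaw -23.08 w 0.999 F [ 0.3 -0.1  0.4] tilt [0.003  0.0002] J [ -13.   26.  -17.    0.  -47. -100.]
roll rad 0.002114261744420952
shift tool mm (after roll) [-0.9 67.1 -3.4]
[289.17129702 132.48940998]
```

View pics/c13.png

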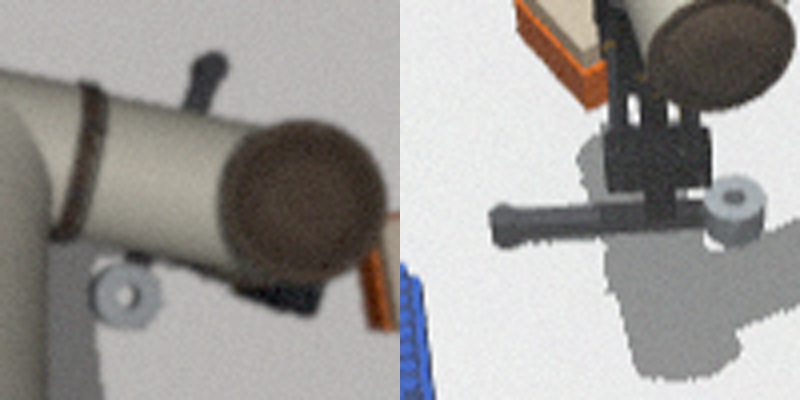

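Request:
{"fn": "play_rows", "kwargs": {
  "deltas": [0,-1,15,-3,0,0,0,15,0,0,0,0,10,0,0,0,0,8,0,0,0,0,8,0,0,0,0,5,0,0,0,0,4,0,0,0,0,2,0,0,0,0,0,0,0,0,0,0,0,0]
}}

```text
time_s: 16.45
tcp_pos: [0.5032, -0.2874, 0.0028]
ee_rot: [[0.92, 0.0, 0.392], [-0.392, -0.0, 0.92], [0.0, -1.0, 0.0]]
wrist_force: [0.5, 0.3, 0.4]
gripper_width: 1.0
```

```bash
python3 -c "
from h import *
import cv2
go([.504,-.288,.004],-23.2)
S=cap('scene','s10.png');T=cap('top','t10.png')
a=cv2.resize(T['img'][160:260,380:480],(400,400),interpolation=2)
b=cv2.resize(S['img'][90:190,225:325],(400,400),interpolation=2)
cv2.imwrite('pics/c14.png',np.clip(np.hstack([a,b])*1.6,0,255).astype('uint8'))"
```

```text
t 16.45 tcp [ 503.2 -287.4    2.8] yaw -23.10 w 1.000 F [0.5 0.3 0.4] tilt [0.0005 0.    ] J [-14.  32. -20.   0. -38. -99.]
roll rad 0.0017974408449909693
shift tool mm (after roll) [ 0.9 -1.2 -0.3]
```

View pics/c14.png

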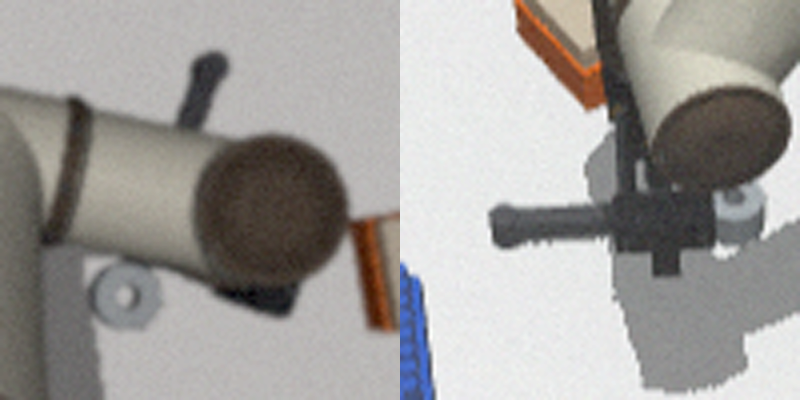

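The near finger's tip is on the bench at right crop (667,272), in front of the bar, and there is no contact force. I close.

Request:
{"fn": "play_rows", "kwargs": {
  "deltas": [255,0,0,0,0,255,0,0,0,0,255,0,0,0,0,255,0,0,0,0,255,0,0,0,0,255,0,0,0,0,255,0,0,0,0,255,0,0,0,0,255,0,0,0,0,255,0,0,0,0]
}}

```text
time_s: 17.55
tcp_pos: [0.5029, -0.2875, 0.0025]
ee_rot: [[0.92, -0.0, 0.392], [-0.392, -0.0, 0.92], [-0.0, -1.0, -0.0]]
wrist_force: [0.1, -1.6, -0.1]
gripper_width: 0.198
```

Request:
{"fn": "play_rows", "kwargs": {
  "deltas": [255,0,0,0,0,255,0,0,0,0,255,0,-5,0,0,255,0,-10,0,0,255,0,-10,0,0,255,0,-5,0,0,255,0,0,0,0,255,0,0,0,0,255,0,0,0,0,255,0,0,0,0]
}}

```text
time_s: 18.55
tcp_pos: [0.5027, -0.2872, 0.0321]
ee_rot: [[0.92, -0.001, 0.392], [-0.392, 0.0, 0.92], [-0.001, -1.0, -0.0]]
wrist_force: [0.6, 0.3, -5.9]
gripper_width: 0.201
```

```bash
python3 -c "
from h import *
import cv2
s,*_=st();print(s['moment'])
S=cap('scene','s11.png')
b=cv2.resize(S['img'][80:190,225:335],(600,600),interpolation=2)
cv2.imwrite('pics/c15.png',np.clip(b*1.6,0,255).astype('uint8'))"
```

```text
t 18.55 tcp [ 502.7 -287.2   32.1] yaw -23.11 w 0.201 F [ 0.6  0.3 -5.9] tilt [-0.001  -0.0001] J [-14.  29. -19.  -0. -42. -99.]
[-0.09963778 -0.01851057 -0.0314171 ]
```

View pics/c15.png

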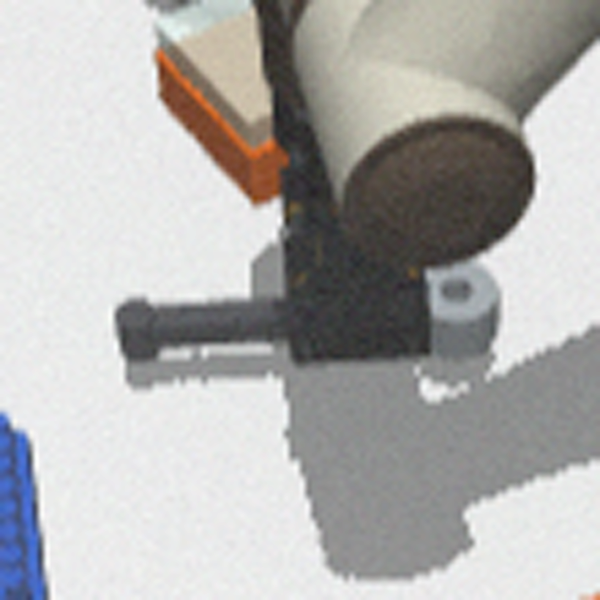

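```bash
python3 -c "
from h import *
S=cap('scene')
H=ray(S,(225+460*110/600,80+291*110/600),.0635);P=ray(S,(225+137*110/600,80+311*110/600),.0615)
d=(P-H)[:2];print(H,P,np.linalg.norm(d),np.degrees(np.arctan2(d[1],d[0])))
p=np.array(r.sense()['tcp_pos'])[:2];u=d/np.linalg.norm(d);print('along',(p-H[:2])@u,'off',np.cross(u,p-H[:2]))
" 2>/dev/null
```

```text
[ 0.44851419 -0.25899594  0.0635    ] [ 0.61880464 -0.33248983  0.0615    ] 0.18547288294368128 -23.34404278102554
along 0.06102889205899992 off -0.004435216223648623
```

Request:
{"fn": "play_rows", "kwargs": {
  "deltas": [255,0,-10,0,0,255,0,-20,0,0,255,0,-25,0,0,255,0,-30,0,0,255,0,-25,0,-0.05,255,0,-10,0,-0.1,255,0,0,0,-0.1,255,0,0,0,-0.07,255,0,0,0,-0.025,255,0,0,0,0]
}}

```text
time_s: 19.65
tcp_pos: [0.5029, -0.2873, 0.1529]
ee_rot: [[0.998, 0.0, 0.059], [-0.059, 0.0, 0.998], [0.0, -1.0, 0.0]]
wrist_force: [-0.4, 0.5, -5.2]
gripper_width: 0.207
```

```bash
python3 -c "
from h import *
go([.5385,.1927,.15],-3.3)"
```

```text
t 19.65 tcp [ 502.9 -287.3  152.9] yaw -3.38 w 0.207 F [-0.4  0.5 -5.2] tilt [0.0002 0.    ] J [-14.  21. -12.  -0. -57. -80.]
roll rad -0.0013702940599516274
shift tool mm (after roll) [  7.9   2.9 481.2]
```

Request:
{"fn": "play_rows", "kwargs": {
  "deltas": [255,0,0,10,0,255,0,0,20,0,255,0,0,30,0,255,0,0,35,0,255,1,0,35,0,255,1,0,35,0,255,1,0,35,0,255,1,0,35,0,255,1,0,35,0,255,1,0,35,0]
}}

```text
time_s: 20.65
tcp_pos: [0.5264, 0.0188, 0.1528]
ee_rot: [[0.998, 0.0, 0.059], [-0.059, 0.0, 0.998], [0.0, -1.0, 0.0]]
wrist_force: [0.7, 0.7, -5.5]
gripper_width: 0.204
```

Request:
{"fn": "play_rows", "kwargs": {
  "deltas": [255,1,0,35,0,255,1,0,35,0,255,0,0,30,0,255,0,0,25,0,255,0,0,20,0,255,0,0,15,0,255,0,0,8,0,255,0,0,0,0,255,0,0,0,0,255,0,0,0,0]
}}

```text
time_s: 21.65
tcp_pos: [0.5383, 0.1835, 0.1525]
ee_rot: [[0.998, -0.001, 0.059], [-0.059, -0.0, 0.998], [-0.001, -1.0, -0.0]]
wrist_force: [-0.7, 0.3, -6.1]
gripper_width: 0.202
```

```bash
python3 -c "
from h import *
go([.5385,.1927,.09],-3.3)"
```

```text
t 21.65 tcp [538.3 183.5 152.5] yaw -3.40 w 0.202 F [-0.7  0.3 -6.1] tilt [-0.0005 -0.0004] J [  35.   20.  -13.    0.  -57. -129.]
roll rad -0.0017619630417378658
shift tool mm (after roll) [-0.4 62.5  9.2]
```

Request:
{"fn": "play_rows", "kwargs": {
  "deltas": [255,0,0,5,0,255,0,5,4,0,255,0,15,0,0,255,0,15,0,0,255,0,15,0,0,255,0,10,0,0,255,0,7,0,0,255,0,4,0,0,255,0,0,0,0,255,0,0,0,0]
}}

```text
time_s: 22.65
tcp_pos: [0.5395, 0.1936, 0.0821]
ee_rot: [[0.998, 0.001, 0.058], [-0.058, 0.0, 0.998], [0.001, -1.0, 0.001]]
wrist_force: [0.3, 0.1, -5.9]
gripper_width: 0.204
```

```bash
python3 -c "
from h import *
import cv2
st()
S=cap('scene','s12.png');T=cap('top','t12.png')
a=cv2.resize(T['img'][145:255,205:315],(400,400),interpolation=2)
b=cv2.resize(S['img'][220:330,290:400],(400,400),interpolation=2)
cv2.imwrite('pics/c16.png',np.clip(np.hstack([a,b])*1.6,0,255).astype('uint8'))"
```

```text
t 22.65 tcp [539.5 193.6  82.1] yaw -3.32 w 0.204 F [ 0.3  0.1 -5.9] tilt [0.001  0.0005] J [  36.   25.  -17.    0.  -48. -129.]
```

View pics/c16.png

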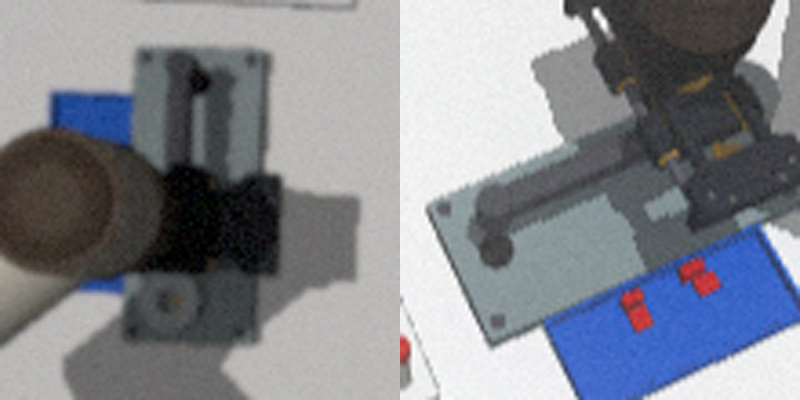

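The lever hangs over the fixture: hub at left crop (168,300) with brass visible through the bore, tip at (180,60), and the stud beside it because of parallax. All chips are in the tray. Now I measure the hub and tip.

```bash
python3 -c "
from h import *
import cv2
np.set_printoptions(precision=4,suppress=True)
S=cap('scene');T=cap('top')
a=np.radians(-3.32);u=np.array([np.cos(a),np.sin(a)])
p=np.array(r.sense()['tcp_pos'])[:2]
print('from TCP: hub',p-.061*u,'tip',p+.124*u)
k=110/400
print('top hub',ray(T,(205+168*k,145+300*k),.113),'tip',ray(T,(205+180*k,145+61*k),.111))
print('scene tip',ray(S,(290+93*k,220+199*k),.111), 'stud now scene',ray(S,(290+97*k,220+247*k),.028))
print('exp stud px scene',proj(S,[.6624,.1851,.028]))
im=cv2.imread('pics/top0.png');
a_=cv2.resize(im[215:240,243:268],(400,400),interpolation=2)
im2=cv2.imread('pics/scene0.png');b_=cv2.resize(im2[247:272,367:392],(400,400),interpolation=2)
cv2.imwrite('pics/c17.png',np.clip(np.hstack([a_,b_])*1.6,0,255).astype('uint8'))
"
```

```text
from TCP: hub [0.4785 0.1971] tip [0.6632 0.1864]
top hub [0.4795 0.1934 0.113 ] tip [0.6654 0.1818 0.111 ]
scene tip [0.6677 0.1879 0.111 ] stud now scene [0.6641 0.1894 0.028 ]
exp stud px scene [316.4648 286.1962]
```

View pics/c17.png

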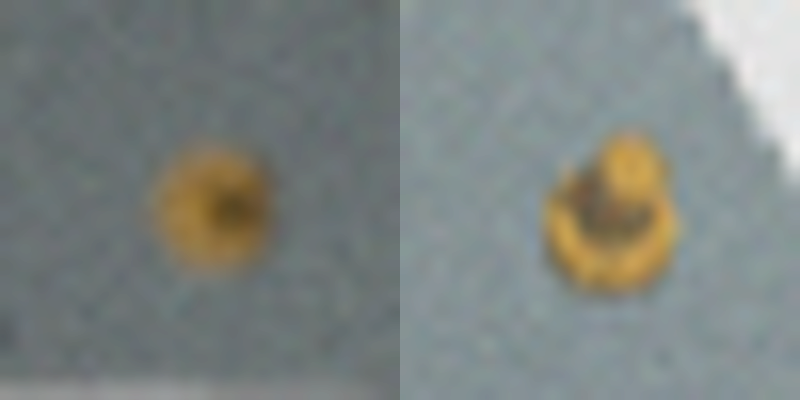

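```bash
python3 -c "
from h import *
np.set_printoptions(precision=4,suppress=True)
S=cap('scene');T=cap('top')
print('post scene',ray(S,(381,256.5),.048),'post top(flange)',ray(T,(255.8,227.6),.026))
"
```

```text
post scene [0.4806 0.1992 0.048 ] post top(flange) [0.4786 0.1975 0.026 ]
```

Request:
{"fn": "play_rows", "kwargs": {
  "deltas": [255,0,0,2,0,255,0,0,0,0,255,0,0,0,0,255,0,0,0,0,255,0,0,0,0,255,0,0,0,0,255,0,0,0,0,255,0,0,0,0,255,0,0,0,0,255,0,0,0,0]
}}

```text
time_s: 23.95
tcp_pos: [0.5392, 0.1954, 0.0816]
ee_rot: [[0.998, 0.0, 0.058], [-0.058, 0.0, 0.998], [0.0, -1.0, 0.0]]
wrist_force: [-0.6, -0.4, -6.2]
gripper_width: 0.201
```

```bash
python3 -c "
from h import *
st()
S=cap('scene','s13.png');T=cap('top','t13.png')
import cv2
b=cv2.resize(S['img'][130:350,230:430],(545,600),interpolation=2)
cv2.imwrite('pics/c18.png',np.clip(b*1.5,0,255).astype('uint8'))"
```

```text
t 23.95 tcp [539.2 195.4  81.6] yaw -3.33 w 0.201 F [-0.6 -0.4 -6.2] tilt [0. 0.] J [  36.   25.  -17.   -0.  -48. -129.]
```

View pics/c18.png

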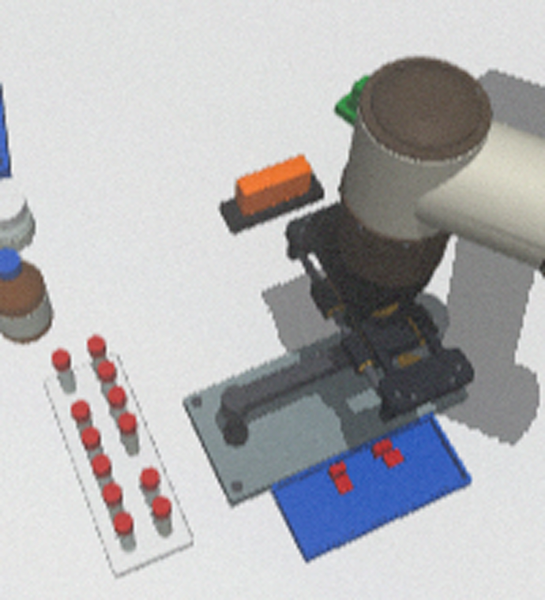

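The scraper stands upright at crop (272,190), the chips are in the tray at (340,475) and (388,452), and the lever is held level with its tip over the stud at (233,415). The other lab ware is where it was, so I hand in.

```bash
python3 -c "
from station import r
print(r.finish_job())"
```

```text
the job is handed in; nothing more can be done
None
```

I wiped all four chips into the tray with the orange scraper and stood it back on the bench at about (0.50, -0.03). I then took the lever about 61 mm from its hub and handed in while holding it still above the fixture. The job was handed in at about 24 s of the 67 s allowed; no verdict is reported.

**Last checks:**
- **Lever:** It is held level and still, with the tool tilt reading zero and the wrist carrying about 6 N. The underside is about 79 mm above the bench, roughly 31 mm above the post.
- **Hub and tip:** Before a final 2 mm nudge in +y, the estimates put the hub 2–4 mm from the post axis and the tip 2–4.5 mm from the stud axis. I did not measure them again after it.
- **Chips:** All four are in the tray, at x -14 to +36 mm and y 66 to 86 mm in fixture axes. The two nearest the plate may be leaning on the tray wall.
- **Scraper and lab ware:** The scraper stands upright and released. The other lab ware looked unmoved in the last pictures.

**Disagreements:**
- The two cameras differed by about 2–6 mm, mostly in y. I settled between them using the arm's own position reading.
- The lever's tilt was checked only indirectly, from the camera geometry and the tool's reading.

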